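# Stack the expansion modules and hold the recessed reset

## Task

Stack the two flat modules that have an access hole, in either order, squarely on top of the controller with all edges flush and the holes in line with the controller's own hole. Then take the stylus from its stand, reach its thin tip down through the holes and press the recessed reset button all the way down; finish while still gripping the stylus and holding the button down. Leave the blank module (no hole) and everything else on the bench where it is.

Things in the scene. Friction and masses are not known exactly. Their poses are not given: they have to be found in the camera images.
- controller: fixed black controller box 92 x 54 x 40 mm (x, y, z) standing on the bench; flat top 40 mm above the bench, same outline as the modules. Origin: centre of its underside; x along its length, within 0.4 rad of the world's x, z up. A round well 16 mm wide opens in its top, centred 26 mm from the middle towards its +x end (away from the robot), with the white reset button at the bottom.
- controller_hole (a point): centre of the mouth of the controller's well, at its top face
- reset_button_top (a point): centre of the top of the reset button, a white disc 13 mm across filling the well; untouched it lies 13 mm below the controller's top (27 mm above the bench), so 41 mm below the top of the finished pile. Moves down with the button
- reset_button (a joint): travel of the button: 0 untouched, 0.006 m fully down; a spring needs about 1.5 N to start it and 5.1 N to reach the bottom, and it springs back when let go
- module_a: loose flat module, a grey plastic slab 92 x 54 x 14 mm (x, y, z), about 80 g, green circuit board let into its flat top; a round access hole 16 mm wide goes right through, centred 26 mm from the middle towards its own +x end, on the centre line. Origin: centre of its underside; x along the 92 mm length, z up. Starts flat on the bench, with its hole end away from the robot, x within 0.4 rad of the world's x. 
- module_a_hole (a point): centre of the upper mouth of module_a's access hole
- module_b: loose flat module, a grey plastic slab 92 x 54 x 14 mm (x, y, z), about 80 g, green circuit board let into its flat top; a round access hole 16 mm wide goes right through, centred 26 mm from the middle towards its own +x end, on the centre line. Origin: centre of its underside; x along the 92 mm length, z up. Starts flat on the bench, with its hole end away from the robot, x within 0.4 rad of the world's x. Same as module_a
- module_b_hole (a point): centre of the upper mouth of module_b's access hole
- stand: fixed aluminium block 50 x 50 x 70 mm with a vertical 8 mm hole in the middle of its top, in which the stylus hangs. Origin: centre of its underside
- stylus: loose stylus, 125 mm long, 40 g: a round black handle 14 mm thick and 60 mm long (65 to 125 mm from the tip) on a thin straight steel shaft 6 mm thick and 65 mm long. Stands upright, tip down, in the stand with the handle's lower end resting on the block, so that the handle spans 70 to 130 mm above the bench; lift it 65 mm to clear the hole. Origin: its tip; z along it from tip to handle
- stylus_tip (a point): the tip of the stylus's shaft (the same point as its origin)
- blank_module: bystander: slab of the same size and look as the modules but with no hole through it; may lie in any of the three places where the modules lie. Origin: centre of its underside
- screwdriver: bystander: screwdriver lying on the bench beyond the controller
- flux_bottle: bystander: small white bottle 40 mm across, 90 mm tall, beyond the modules
- tape_roll: bystander: amber tape roll lying flat, 64 mm across, 18 mm high, near the robot
- part_tray: bystander: small black divided tray 100 x 70 x 30 mm to the right
- solder_spool: bystander: steel spool 48 mm across, 40 mm high, near the robot
Things that resemble listed ones, but are neither listed nor needed, are in the scene too. Leave any red or yellow look-alike of the module_a alone. Leave any pink look-alike of the controller alone.

How it is judged:
On the way, in this order (a step that is already met when the one before it is completed fails the run):
1. both modules with holes are stacked squarely on the controller and let go (x of module_a in the frame of controller between -0.005 and 0.005 m and y of module_a in the frame of controller between -0.005 and 0.005 m and horizontal distance between each of module_a_hole, module_b_hole and controller_hole below 0.006 m and angle between the x axis of each of module_a, module_b and the x axis of controller, either way round below 0.1 rad and angle between each of module_a, module_b's own z axis and vertical below 0.06 rad and linear speed of each of module_a, module_b below 0.02 m/s and x of module_b in the frame of controller between -0.005 and 0.005 m and y of module_b in the frame of controller between -0.005 and 0.005 m and ((z of module_a in the frame of controller between 0.037 and 0.043 m and z of module_b in the frame of controller between 0.051 and 0.057 m) or (z of module_b in the frame of controller between 0.037 and 0.043 m and z of module_a in the frame of controller between 0.051 and 0.057 m)) and contact force between the fingers and module_a below 0.1 N and contact force between the fingers and module_b below 0.1 N), for 0.2 s.
2. the stylus, held in the gripper, presses the reset button down through the holes (value of joint reset_button above 0.0045 m and contact force between stylus and controller above 2 N and contact force between the fingers and stylus above 2 N and distance between stylus_tip and reset_button_top below 0.009 m), for 0.2 s.
At the end, for the whole second after the job is handed in: Both holed modules lie flat on the controller, one on the other, within 5 mm of flush, 0.1 rad of square, holes at the same end within 6 mm of in line, at rest; the gripped stylus has its tip on the button and holds it at least 4.5 of its 6 mm down with over 2 N (all of step 2 and x of module_a in the frame of controller between -0.005 and 0.005 m and y of module_a in the frame of controller between -0.005 and 0.005 m and horizontal distance between each of module_a_hole, module_b_hole and controller_hole below 0.006 m and angle between the x axis of each of module_a, module_b and the x axis of controller, either way round below 0.1 rad and angle between each of module_a, module_b's own z axis and vertical below 0.06 rad and linear speed of each of module_a, module_b below 0.02 m/s and x of module_b in the frame of controller between -0.005 and 0.005 m and y of module_b in the frame of controller between -0.005 and 0.005 m and ((z of module_a in the frame of controller between 0.037 and 0.043 m and z of module_b in the frame of controller between 0.051 and 0.057 m) or (z of module_b in the frame of controller between 0.037 and 0.043 m and z of module_a in the frame of controller between 0.051 and 0.057 m))); the arm keeps its last pose, push and grip.
It fails at once if the blank module is shifted by more than 30 mm (distance of blank_module from where it was at the start of the episode above 0.03 m).
It fails at once if another bystander (screwdriver, bottle, tape, tray or spool) is shifted by more than 30 mm (distance of any of screwdriver, flux_bottle, tape_roll, part_tray, solder_spool from where it was at the start of the episode above 0.03 m).
It also fails if it takes over 64 s, if anything falls off the work surface, if the arm or the gripper's body presses on something with over 40 N, if the wrist force passes 120 N, or if a joint passes its speed limit or range.

## Robot

A 6-joint arm with a two-finger parallel gripper is mounted at the origin on the work surface. World frame = base frame: x ahead of the robot, y to its left, z up, the work surface at z = 0. Lengths are in m, angles in rad, forces in N, time in s.
With the tool pointing down it reaches from about 0.25 to 0.725 m from the base axis. Payload 4 kg.
Tool frame: the origin (TCP) lies on the front face of the gripper's body, between the roots of the fingers; the fingertips stand 73 mm ahead of it and the grasp point (between the pads) lies bot.tcp_to_grasp ahead of it (bot.tcp_to_grasp is the distance from the TCP to the grasp point, in m); z points along the fingers, y is the line along which they close (so a half turn about z gives the same grasp; the last joint's range is limited). The gripper opens to 85 mm and grips with 20 to 120 N. Pads are 22 mm wide; open, the fingers measure 114 mm over their backs; the gripper's body (76 mm by 85 mm) begins 54 mm behind the grasp point. The pads swing forward as they close: fully open they stand 13 mm farther back than shut.
Start: joints at [-1.19, 0.241, 0.005, 1.335, 0, 1.571], TCP at [0.186, -0.464, 0.304] pointing down, gripper open.
Joint ranges: [-2.72, 2.72], [-1.05, 1.87], [-1.09, 1.28], [-1.99, 2.15], [-1.42, 1.44], [-3.14, 3.14]. Speed limits (rad/s): [2.79, 2.79, 3.14, 3.14, 3.14, 3.14].

## Interface

Orientations are given as a unit quaternion [x, y, z, w].
In Python, from workcell import bot gives the robot as it stands.
- The arm moves only by the shell command python3 -m jog 'ROWS' [OPENING]. ROWS is JSON, one flat list of numbers, 6 for each row, row after row: the shift along the world's x, y, z scaled (see below), then the turn, a rotation vector about the world's x, y, z scaled (see below). In form: [tx, ty, tz, wx, wy, wz, tx, ty, tz, wx, wy, wz, ...]. A call has 1 to 10 rows; each row is the pose to reach, as a shift and turn from the pose commanded when the call began; what a row does not reach only later rows make up. The controller multiplies each number of a shift by 800 mm and each number of a turn by 2 rad. A row lasts 1/12 s, in which the tool goes at most 41.7 mm and 7.16 degrees, less where a joint would pass 70% of its speed; a pose out of reach is approached as far as the arm can. A call with a number of a shift or a turn outside -1 to 1 is refused whole. A call with a gripper value outside its range is refused whole. OPENING is the opening, from -1 (shut) to 1 (fully open), set as the call begins (- or left out, the last holds). The fingers move at their own pace and stop on an object; the grip force is fixed at half the most. Time passes only in rows, so rows that repeat a pose let the fingers close. It gives the time, the measured TCP pose, the force, the opening and the grip force at its end, in the units of the state.
- bot.get_obs(): the state, without advancing time (a new reading comes with each control period).
- bot.camera(name): name is "scene" or "top" or "wrist"; returns (picture, depth): 480x640x3 uint8, red, green, blue; 480x640 float32, m along the optical axis (not along the pixel's ray), 0 where there is no reading.
- bot.calibration(name): a dict with "intrinsics" (3x3 intrinsics, pixels), "dist" ([k1, k2, p1, p2, k3] as OpenCV has them; the pictures are not rectified), "pose" (4x4, takes a point from camera to world coordinates). Camera axes: x right, y up, looking along -z (the intrinsics and any distortion apply to the point x, -y, -z); pixel columns grow to the right and rows downward; lengths in m; the calibration is good to about 2 mm. A picture is of the moment at which its call begins: read the wrist's pose just before it. calibration takes no time and is no camera call; for the wrist camera it gives the pose at the moment of the call.
- bot.job_done(): hands the job in; it is judged then, once.
Trained networks look in the newest picture that a camera, given by its name, has taken for a name from the list of things; names that differ only in an ending like _2 or _b are one class to them, and where a whole thing is asked for, a point or a joint stands for the part that bears it (a point fixed in the world has none). Each returns a list of dicts, best first, with "confidence" (0 to 1); they miss things now and then, are a little off and sometimes report something else, mostly with a low value. They report only what shows in the picture. A call takes as long as a camera call. They do not tell look-alikes from the thing itself.
- bot.find_in(label, camera): "at" ([x, y, z] in m, in the coordinates of the camera as it stood for that picture, good to about 4 mm: the middle of the surface that is visible of it).
- bot.tip_of(label, camera): "at" ([x, y, z] in m, in the coordinates of the camera as it stood for that picture, good to about 4 mm: a listed point, or the origin of a listed thing).
The state is a dict: "clock": time; "joint_pos": joint angles; "joint_vel": joint speeds; "tau": joint torques, N m; "eef_pos": TCP position; "tool_rot": TCP orientation; "ft_force": force on the tool from outside, world axes, zero at the start; "ft_torque": the same for the moment, N m; "grip_width": finger opening in m; "grasp_force": force on a finger pad.
Only numpy, scipy, OpenCV 4.12 (cv2) and the standard library are available. Lean on these libraries where they do the work, as an engineer would, in place of code of your own. Each camera call takes 0.05 s, during which the arm holds its last target. There are 200 camera calls.

## Working session

There is one attempt and no reset: what is moved stays moved. The work goes in short steps, Python scripts to look and compute and a shell command to move; the robot and the scene stay as the last step left them, time stands still between calls to the robot, and variables do not carry over. Pictures are saved under pics/ and viewed, at most 10 in all, crops included, and the job is handed in when it is done.

```bash
mkdir -p pics; ls; python3 - <<'E'
from workcell import bot
import cv2,numpy as np
for n in ("top","scene"):
    p,d=bot.camera(n); cv2.imwrite(f"pics/{n}0.png",p[:,:,::-1]); np.savez(f"{n}0.npz",p=p,d=d)
    c=bot.calibration(n); print(n,np.round(c["intrinsics"],1).tolist(),c["dist"],np.round(c["pose"],4).tolist())
print(bot.tcp_to_grasp); print(bot.get_obs())
E
```

```text
pics
top [[616.2, 0.0, 320.3], [0.0, 616.2, 229.4], [0.0, 0.0, 1.0]] [-0.06099383  0.          0.          0.          0.        ] [[0.0729, 0.9767, -0.2016, 0.2569], [-0.9973, 0.0726, -0.0087, -0.1139], [0.0061, 0.2017, 0.9794, 1.5428], [0.0, 0.0, 0.0, 1.0]]
scene [[463.5, 0.0, 315.6], [0.0, 463.5, 234.6], [0.0, 0.0, 1.0]] [-0.01604879  0.          0.          0.          0.        ] [[0.0787, -0.8558, 0.5113, 1.0188], [0.9968, 0.0623, -0.0491, -0.131], [0.0102, 0.5135, 0.858, 0.8553], [0.0, 0.0, 0.0, 1.0]]
0.0539
{'clock': 0.1, 'joint_pos': array([-1.19000323e+00,  2.41394880e-01,  3.82372541e-03,  1.33520210e+00,
       -5.57762797e-06,  1.57079798e+00]), 'joint_vel': array([-0.00136159, -0.00146207,  0.00425706, -0.00158149,  0.00115606,
        0.00202661]), 'tau': array([-6.34927746e-04, -3.73138547e+01,  2.53009361e+01,  1.08593606e-02,
       -1.39335609e-05,  2.04617908e-05]), 'eef_pos': array([ 0.18566338, -0.46377625,  0.30305981]), 'tool_rot': array([ 9.81928942e-01,  1.89247394e-01, -1.89804332e-04, -9.70073737e-04]), 'ft_force': array([-0.16552188,  0.24121035,  1.13727969]), 'ft_torque': array([-0.02165791, -0.02591359,  0.00706909]), 'grasp_force': 0.0, 'grip_width': 0.08528506977773234}
```

View pics/top0.png

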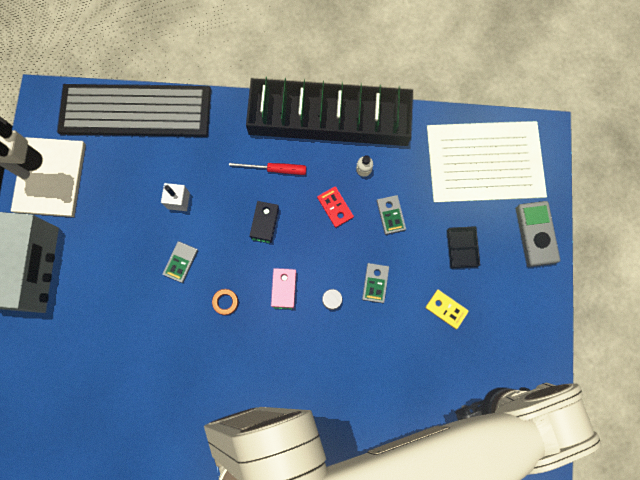

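View pics/scene0.png

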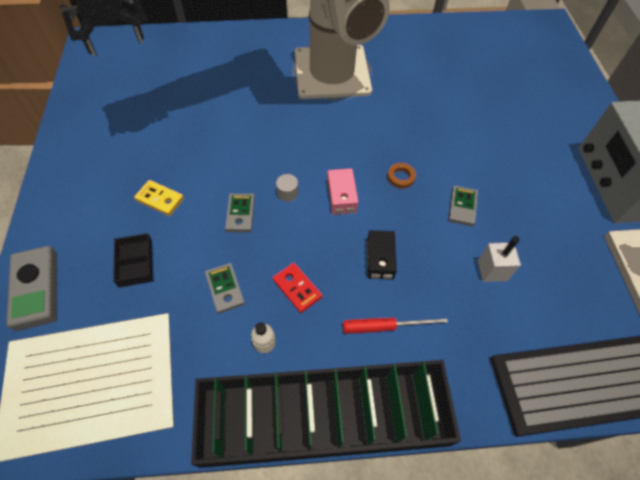

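The top view shows three grey slabs at (391,214), (376,283) and (180,262). The first two seem to have holes and the third seems blank. The black controller is at (264,222), with a pink look-alike at (284,288). The stand with the stylus is at (175,197), and the red (336,206) and yellow (447,308) slabs are decoys. The scene view agrees: slabs at (225,288), (240,212) and (463,204), controller at (381,254). I'll check this in one enlarged crop and take coarse positions.

```bash
cat > h.py <<'E'
import numpy as np, cv2
from workcell import bot
from scipy.spatial.transform import Rotation as R
def ray(c,uv):
    "origin and unit-depth world rays for pixels"
    n=cv2.undistortPoints(np.float64(uv).reshape(-1,1,2),c["intrinsics"],c["dist"]).reshape(-1,2)
    d=np.c_[n[:,0],-n[:,1],-np.ones(len(n))]@c["pose"][:3,:3].T
    return c["pose"][:3,3],d
def at_z(c,uv,z):
    o,d=ray(c,uv); return o+d*((z-o[2])/d[:,2])[:,None]
def tri(c1,u1,c2,u2):
    "two-view point and the miss between the rays"
    o1,d1=ray(c1,u1);o2,d2=ray(c2,u2);d1=d1[0];d2=d2[0]
    s=np.linalg.lstsq(np.c_[d1,-d2],o2-o1,rcond=None)[0]
    a=o1+s[0]*d1;b=o2+s[1]*d2
    return (a+b)/2,np.linalg.norm(a-b)
def cloud(c,d,uv):
    o,r=ray(c,uv); uv=np.int32(uv); return o+r*d[uv[:,1],uv[:,0]][:,None]
E
python3 - <<'E'
from h import *
t=np.load("top0.npz");s=np.load("scene0.npz");ct=bot.calibration("top");cs=bot.calibration("scene")
P={"m1":((391,214),(225,288)),"m2":((376,283),(240,212)),"m3":((180,262),(463,204)),"ctrl":((264,222),(381,254)),"stylus top":((167,186),(517,239)),"bottle":((365,166),(262,337)),"spool":((332,299),(287,187)),"tape":((224,302),(401,175)),"tray":((462,247),(133,259)),"red":((336,206),(297,287)),"pink":((284,288),(342,190))}
for k,(u,v) in P.items():
    p,e=tri(ct,u,cs,v); q=cloud(ct,t["d"],[u])[0]; print(k,p.round(3),round(e,4),"depth",q.round(3))
g=lambda p,x,y,r=28:cv2.resize(p[y-r:y+r,x-r:x+r,::-1],(260,260),interpolation=cv2.INTER_CUBIC)
a=np.hstack([g(t["p"],*P[k][0]) for k in("m1","m2","m3")]);b=np.hstack([g(s["p"],*P[k][1]) for k in("m1","m2","m3")])
cv2.imwrite("pics/crop1.png",np.vstack([a,b]))
E
```

```text
m1 [ 0.626 -0.275  0.011] 0.0057 depth [ 0.625 -0.277  0.015]
m2 [ 0.446 -0.246  0.011] 0.006 depth [ 0.446 -0.249  0.014]
m3 [0.463 0.247 0.015] 0.0038 depth [0.462 0.245 0.013]
ctrl [0.579 0.045 0.023] 0.0036 depth [0.574 0.041 0.041]
stylus top [0.625 0.271 0.136] 0.0048 depth [0.625 0.269 0.134]
bottle [ 0.74  -0.2    0.037] 0.0038 depth [ 0.73  -0.2    0.069]
spool [ 0.397 -0.14   0.026] 0.0045 depth [ 0.395 -0.141  0.045]
tape [0.371 0.125 0.012] 0.0016 depth [ 0.372  0.127 -0.002]
tray [ 0.552 -0.459  0.02 ] 0.0017 depth [ 0.55  -0.457  0.03 ]
red [ 0.635 -0.132  0.014] 0.0066 depth [ 0.636 -0.136  0.011]
pink [ 0.415 -0.019  0.028] 0.0055 depth [ 0.414 -0.023  0.038]
```

View pics/crop1.png

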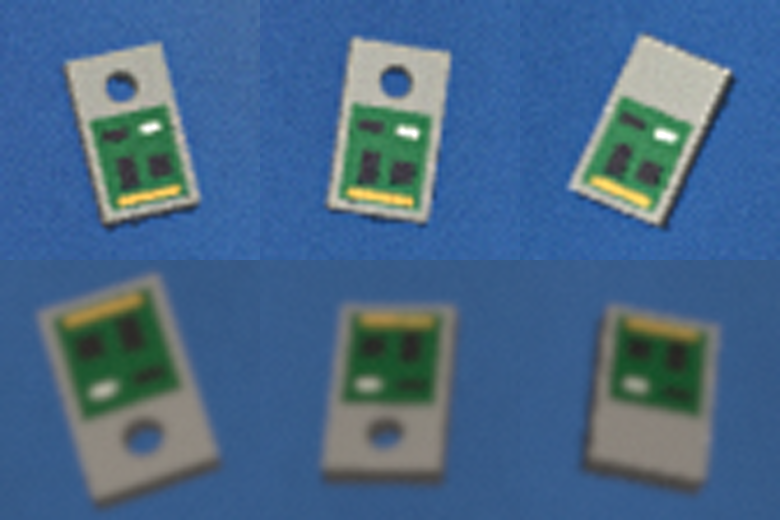

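Slabs 1 (391,214) and 2 (376,283) show through-holes in both views. Slab 3 (180,262) has none, so it is the blank and stays put. Next I get yaws from the top picture and the wrist camera's mounting.

```bash
cat >> h.py <<'E'
def blob(mask,near):
    "filled contour nearest a pixel"
    cs,_=cv2.findContours(cv2.morphologyEx(mask.astype(np.uint8),cv2.MORPH_CLOSE,np.ones((3,3))),cv2.RETR_EXTERNAL,cv2.CHAIN_APPROX_NONE)
    cs=[c for c in cs if cv2.contourArea(c)>150]
    return min(cs,key=lambda c:-cv2.pointPolygonTest(c,tuple(map(float,near)),True))
def slab(c,pic,near,z,thr):
    "centre, yaw, sizes of a slab whose contour lies at height z"
    p=pic.astype(int); m=thr(p); k=blob(m,near).reshape(-1,2)
    w=at_z(c,k,z)[:,:2]; (cx,cy),(a,b),ang=cv2.minAreaRect(np.float32(w*1000))
    if a<b: ang+=90
    ang=(ang+90)%180-90
    return np.array([cx,cy])/1000,np.radians(ang),sorted((a,b))
notblue=lambda p:(p[...,2]<1.25*p[...,0]+25)
E
python3 - <<'E'
from h import *
t=np.load("top0.npz");ct=bot.calibration("top")
for n,u,z in(("m1",(391,214),.014),("m2",(376,283),.014),("blank",(180,262),.014),("ctrl",(264,222),.04)):
    th=notblue if n!="ctrl" else (lambda p:p.max(2)<60)
    x,a,s=slab(ct,t["p"],u,z,th); print(n,x.round(4),round(a,3),np.round(s,1))
o=bot.get_obs();c=bot.calibration("wrist");T=np.eye(4);T[:3,:3]=R.from_quat(o["tool_rot"]).as_matrix();T[:3,3]=o["eef_pos"]
print((np.linalg.inv(T)@c["pose"]).round(3),c["intrinsics"].round(0).tolist(),c["dist"]); print(T.round(3))
E
```

```text
m1 [ 0.6241 -0.2768] 0.294 [56.2 94.8]
m2 [ 0.4466 -0.247 ] -0.082 [55.7 93.7]
blank [0.4635 0.2456] -0.325 [57.3 93.5]
ctrl [ 0.8797 -0.1013] -1.57 [156.1 425.2]
[[ 0.     0.957  0.29   0.073]
 [ 1.    -0.     0.001  0.   ]
 [ 0.001  0.29  -0.957 -0.071]
 [ 0.     0.     0.     1.   ]] [[377.0, 0.0, 325.0], [0.0, 377.0, 242.0], [0.0, 0.0, 1.0]] [-0.07531556  0.          0.          0.          0.        ]
[[ 0.928  0.372 -0.001  0.186]
 [ 0.372 -0.928  0.002 -0.464]
 [-0.    -0.002 -1.     0.303]
 [ 0.     0.     0.     1.   ]]
```

```bash
python3 -m jog '[0.24,0.32,-0.04,0,0,-0.19,0.24,0.32,-0.04,0,0,-0.19,0.24,0.32,-0.04,0,0,-0.19,0.24,0.32,-0.04,0,0,-0.19,0.24,0.32,-0.04,0,0,-0.19,0.24,0.32,-0.04,0,0,-0.19,0.24,0.32,-0.04,0,0,-0.19,0.24,0.32,-0.04,0,0,-0.19,0.24,0.32,-0.04,0,0,-0.19,0.24,0.32,-0.04,0,0,-0.19]' 1
python3 -m jog '[0.245,0.314,-0.04,0,0,0,0.245,0.314,-0.04,0,0,0,0.245,0.314,-0.04,0,0,0,0.245,0.314,-0.04,0,0,0,0.245,0.314,-0.04,0,0,0,0.245,0.314,-0.04,0,0,0,0.245,0.314,-0.04,0,0,0,0.245,0.314,-0.04,0,0,0,0.245,0.314,-0.04,0,0,0,0.245,0.314,-0.04,0,0,0]'
cat >> h.py <<'E'
def wrist(name):
    c=bot.calibration("wrist"); p,d=bot.camera("wrist"); np.savez(name+".npz",p=p,d=d,pose=c["pose"]); cv2.imwrite(f"pics/{name}.png",p[:,:,::-1]); return c,p,d
def wload(name):
    z=np.load(name+".npz"); c=bot.calibration("wrist"); c["pose"]=z["pose"]; return c,z["p"],z["d"]
E
python3 -c "
from h import *
c,p,d=wrist('w1'); o=bot.get_obs(); print(o['eef_pos'],o['tool_rot'],c['pose'].round(4))"
```

```text
clock: 0.93
eef_pos: [0.3786, -0.2061, 0.2713]
tool_rot: [1.0, 0.003, -0.001, -0.0]
ft_force: [-0.5, -0.4, 0.4]
grip_width: 0.0857
grasp_force: 0.0
clock: 1.77
eef_pos: [0.5747, 0.0208, 0.2388]
tool_rot: [1.0, 0.016, -0.001, -0.008]
ft_force: [-0.6, -0.6, -0.3]
grip_width: 0.085
grasp_force: 0.0
[0.57407222 0.02037167 0.23922226] [ 0.99985164  0.01540328 -0.00125568 -0.00760675] [[ 0.0318  0.9555  0.2932  0.6479]
 [-0.9994  0.0351 -0.0059  0.0214]
 [-0.0159 -0.2929  0.956   0.3091]
 [ 0.      0.      0.      1.    ]]
```

View pics/w1.png

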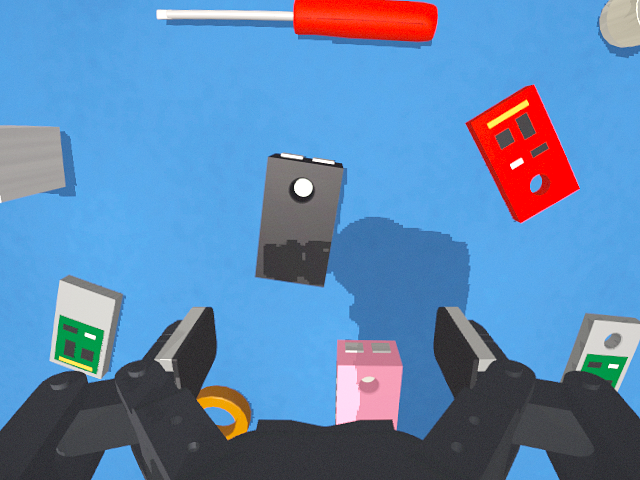

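The wrist view shows the black controller with top corners at about (272,156), (343,165), (324,287) and (257,277), and its well with the white button at (302,188). The arm was still settling, so I hold still and measure it properly.

```bash
python3 -m jog '[0,0.025,0,0,0,0,0,0.025,0,0,0,0,0,0.025,0,0,0,0,0,0.025,0,0,0,0]' | head -3
cat >> h.py <<'E'
def face(c,p,d,xy,z,r=.08,tol=.006):
    "flat top at height about z near xy: centre, yaw, sizes, median height from depth; hole from gap in it"
    v,u=np.nonzero(d>0); w=cloud(c,d,np.c_[u,v]); k=(np.abs(w[:,2]-z)<tol)&(np.hypot(*(w[:,:2]-xy).T)<r)
    m=np.zeros(d.shape,np.uint8); m[v[k],u[k]]=1
    m=cv2.morphologyEx(m,cv2.MORPH_OPEN,np.ones((3,3)))
    cs,h=cv2.findContours(m,cv2.RETR_CCOMP,cv2.CHAIN_APPROX_NONE)
    i=max((i for i in range(len(cs)) if h[0][i][3]<0),key=lambda i:cv2.contourArea(cs[i]))
    zz=np.median(w[k][:,2]); b=at_z(c,cs[i].reshape(-1,2),zz)[:,:2]
    (x,y),(a,e),g=cv2.minAreaRect(np.float32(b*1000))
    if a<e: g+=90
    g=np.radians((g+90)%180-90)
    hs=[(cv2.contourArea(cs[j]),at_z(c,[cv2.minEnclosingCircle(cs[j])[0]],zz)[0].round(4)) for j in range(len(cs)) if h[0][j][3]==i and cv2.contourArea(cs[j])>40]
    return np.array([x,y])/1000,g,np.round(sorted((a,e)),1),zz,hs
E
python3 - <<'E'
from h import *
o=bot.get_obs();c,p,d=wrist('w2');print(o["eef_pos"].round(4),o["tool_rot"].round(4),np.abs(o["joint_vel"]).max())
print("w2",face(c,p,d,np.array([.575,.043]),.04))
c1,p1,d1=wload('w1');print("w1",face(c1,p1,d1,np.array([.575,.043]),.04))
ct=bot.calibration("top");t=np.load("top0.npz");print("top",face(ct,t["p"],t["d"],np.array([.575,.043]),.04))
# white button outline in both wrist views
for cc,pp,nm in((c1,p1,"w1"),(c,p,"w2")):
    m=(pp.min(2)>190); k=blob(m,(302,188) if nm=="w1" else (302-0,188)); print(nm,cv2.minEnclosingCircle(k),cv2.contourArea(k))
# two-view height check with corners by template of the button
E
```

```text
clock: 2.15
eef_pos: [0.5746, 0.0318, 0.2404]
tool_rot: [1.0, 0.024, -0.0, -0.012]
[0.5746 0.0318 0.2404] [ 9.997e-01  2.350e-02 -1.000e-04 -1.150e-02] 0.003844052719122944
w2 (array([0.57840088, 0.04438809]), np.float64(-0.11925928309094737), array([54.1, 92.9]), np.float64(0.04059878915440723), [(437.5, array([0.6057, 0.0415, 0.0406]))])
w1 (array([0.57841931, 0.04442252]), np.float64(-0.11988459331489798), array([54.1, 93. ]), np.float64(0.04061142066167134), [(419.5, array([0.6049, 0.041 , 0.0406]))])
top (array([0.57948676, 0.04261615]), np.float64(-0.10555691980832618), array([54.4, 92.7]), np.float64(0.04054552043468029), [])
w1 ((302.8311767578125, 187.24026489257812), 9.25242805480957) 234.5
w2 ((320.2767028808594, 187.58737182617188), 9.099023818969727) 233.0
```

```bash
python3 -m jog '[0,0.02,0,0,0,0,0,0.02,0,0,0,0,0,0.02,0,0,0,0,0,0.02,0,0,0,0,0,0.02,0,0,0,0,0,0.02,0,0,0,0]' | head -3
python3 -c "
from h import *
o=bot.get_obs();print(o['eef_pos'].round(4),o['tool_rot'].round(4),o['joint_pos'].round(3),R.from_quat(o['tool_rot']).as_matrix().round(4).tolist())"
```

```text
clock: 2.7
eef_pos: [0.5755, 0.0406, 0.2398]
tool_rot: [0.999, 0.03, -0.001, -0.015]
[0.5755 0.0406 0.2398] [ 9.994e-01  2.990e-02 -6.000e-04 -1.460e-02] [0.059 0.426 0.099 1.245 0.029 3.141] [[0.9982, 0.0597, -0.0022], [0.0597, -0.9978, 0.0291], [-0.0004, -0.0292, -0.9996]]
```

Joint 6 is at its limit: yaw = j1 − j6 + π. I'll use the half-turn grasp instead, which puts the camera on the robot side, and turn while moving over slab 2.

```bash
python3 -m jog '[-0.16,-0.36,0,0,0,0.5,-0.16,-0.36,0,0,0,0.5,-0.16,-0.36,0,0,0,0.5,-0.16,-0.36,0,0,0,0.5,-0.16,-0.36,0,0,0,0.5,-0.16,-0.36,0,0,0,0.5,-0.16,-0.36,0,0,0,0.5,-0.16,-0.36,0,0,0,0.5,-0.16,-0.36,0,0,0,0.5]' | head -3
python3 -m jog '[0,0,0,0,0,0.5,0,0,0,0,0,0.5,0,0,0,0,0,0.5,0,0,0,0,0,0.5,0,0,0,0,0,0.5,0,0,0,0,0,0.5,0,0,0,0,0,0.5,0,0,0,0,0,0.5,0,0,0,0,0,0.5]' | head -3
python3 -m jog '[0,0,0,0,0,0.5,0,0,0,0,0,0.5,0,0,0,0,0,0.5,0,0,0,0,0,0.5,0,0,0,0,0,0.5,0,0,0,0,0,0.5,0,0,0,0,0,0.5,0,0,0,0,0,0.5,0,0,0,0,0,0.5,0,0,0,0,0,0.5]' | head -3
cat >> h.py <<'E'
def tool():
    o=bot.get_obs();M=R.from_quat(o["tool_rot"]).as_matrix()
    return o["eef_pos"],np.arctan2(M[1,0],M[0,0]),M
def go(x,y,z,yaw,level=True):
    "row numbers from the measured pose to the wanted one (tool down)"
    t,_,M=tool();W=R.from_euler("z",yaw).as_matrix()@np.diag([1,-1,-1])
    print("rows",((np.array([x,y,z])-t)/.8).round(4),(R.from_matrix(W@M.T).as_rotvec()/2).round(4))
E
python3 - <<'E'
from h import *
c,p,d=wrist('w3');t,y,M=tool();print(t.round(4),round(y,4),M[:,2].round(4),bot.get_obs()["joint_pos"].round(3))
for n,xy in(("m2",(.4466,-.247)),("m1",(.6241,-.2768))):
    try: print(n,face(c,p,d,np.array(xy),.014,r=.06,tol=.005))
    except Exception as e: print(n,e)
E
```

```text
clock: 3.45
eef_pos: [0.4453, -0.2517, 0.24]
tool_rot: [0.863, 0.505, -0.008, -0.012]
clock: 4.2
eef_pos: [0.4474, -0.2474, 0.2399]
tool_rot: [0.514, 0.858, -0.013, -0.007]
clock: 5.03
eef_pos: [0.4474, -0.2474, 0.2399]
tool_rot: [0.044, 0.999, -0.015, -0.0]
[ 0.4474 -0.2474  0.2399] 3.0551 [-0.0022 -0.0291 -0.9996] [-0.493  0.292 -0.097  1.17  -0.027 -0.407]
m2 (array([ 0.44512854, -0.24576215]), np.float64(-0.08471009426934942), array([54.1, 92.2]), np.float64(0.014684128241336691), [(302.0, array([ 0.4701, -0.2478,  0.0147]))])
m1 (array([ 0.61281317, -0.27791959]), np.float64(0.28786341249261865), array([55.7, 78.6]), np.float64(0.014466123474649428), [])
```

View pics/w3.png

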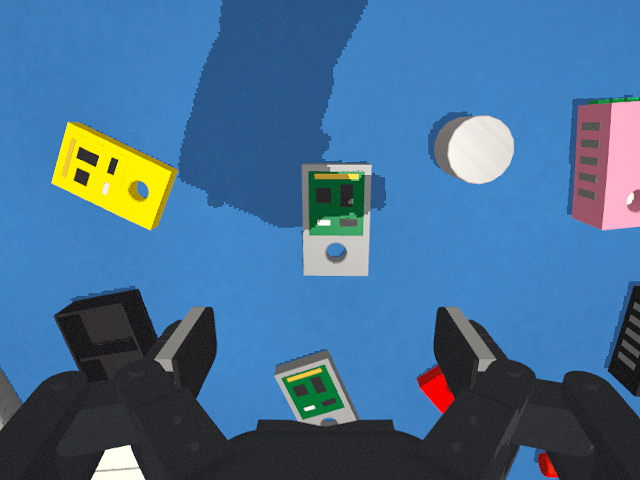

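Slab 2 measures 54.1 × 92.2 mm with its top at 14.7 mm and a hole at (336,252), so it is a holed module in the expected place. From the depth I check how far the open fingertips reach, then set the row values.

```bash
python3 - <<'E'
from h import *
c,p,d=wload('w3');t,y,M=tool()
v,u=np.mgrid[290:480:2,60:580:2];uv=np.c_[u.ravel(),v.ravel()];k=(d[uv[:,1],uv[:,0]]>0)&(d[uv[:,1],uv[:,0]]<.2);uv=uv[k]
w=(cloud(c,d,uv)-t)@M; print("finger max z in tool",np.percentile(w[:,2],[50,90,98,99.8]))
for s in(-1,1):
    q=w[(np.sign(w[:,1])==s)&(np.abs(w[:,1])<.07)&(np.abs(w[:,0])<.03)]; q=q[q[:,2]>q[:,2].max()-.004]; print(s,q.mean(0).round(4),q.max(0).round(4),q.min(0).round(4))
go(.4451,-.2458,.12,np.pi-.085)
E
```

```text
finger max z in tool [-0.00194578  0.03239936  0.05056918  0.05784271]
-1 [ 0.0008 -0.0435  0.0571] [ 0.0107 -0.0429  0.0591] [-0.0092 -0.0438  0.0552]
1 [0.0009 0.042  0.0572] [0.0111 0.0425 0.0593] [-0.0094  0.0415  0.0554]
rows [-0.0029  0.002  -0.1499] [ 0.0145 -0.0011  0.0007]
```

```bash
python3 -m jog '[-0.003,0.002,-0.15,0.0145,-0.001,0.0005,-0.003,0.002,-0.15,0.0145,-0.001,0.0005,-0.003,0.002,-0.15,0.0145,-0.001,0.0005,-0.003,0.002,-0.15,0.0145,-0.001,0.0005,-0.003,0.002,-0.15,0.0145,-0.001,0.0005,-0.003,0.002,-0.15,0.0145,-0.001,0.0005]' | head -3
python3 -c "
from h import *
go(.4451,-.2458,.072,np.pi-.085);print(tool()[2][:,2].round(4))"
```

```text
clock: 5.58
eef_pos: [0.4462, -0.2464, 0.1216]
tool_rot: [0.041, 0.999, -0.001, 0.001]
rows [-0.0014  0.0008 -0.0619] [ 0.0006  0.001  -0.0014]
[ 0.0019 -0.0012 -1.    ]
```

```bash
python3 -m jog '[-0.001,0.0005,-0.03,0,0,-0.001,-0.001,0.0005,-0.061,0,0,-0.001,-0.001,0.0005,-0.061,0,0,-0.001,-0.001,0.0005,-0.061,0,0,-0.001,-0.001,0.0005,-0.061,0,0,-0.001]'
python3 -m jog '[0,0,0,0,0,0,0,0,0,0,0,0,0,0,0,0,0,0,0,0,0,0,0,0,0,0,0,0,0,0,0,0,0,0,0,0]' -1
```

```text
clock: 6.0
eef_pos: [0.4459, -0.2463, 0.0736]
tool_rot: [0.042, 0.999, -0.001, 0.002]
ft_force: [-0.1, -0.7, 0.7]
grip_width: 0.0851
grasp_force: 0.0
clock: 6.5
eef_pos: [0.4453, -0.2459, 0.073]
tool_rot: [0.041, 0.999, -0.001, 0.001]
ft_force: [-0.1, 0.7, 8.2]
grip_width: 0.0521
grasp_force: 63.4
```

```bash
python3 -m jog '[0,0,0.02,0,0,0,0,0,0.06,0,0,0,0,0,0.12,0,0,0,0,0,0.18,0,0,0,0,0,0.18,0,0,0,0,0,0.18,0,0,0,0,0,0.18,0,0,0]'
cat >> h.py <<'E'
def held(name,zt):
    "held slab's top face, in the tool frame: plane z near zt"
    c,p,d=wrist(name);t,y,M=tool();v,u=np.nonzero((d>0)&(d<.3));w=(cloud(c,d,np.c_[u,v])-t)@M
    k=(np.abs(w[:,0])<.09)&(np.abs(w[:,1])<.024)&(np.abs(w[:,2]-zt)<.012);q=w[k]
    A=np.c_[q[:,:2],np.ones(len(q))];s=np.linalg.lstsq(A,q[:,2],rcond=None)[0]
    print("plane z=%.4f slopes %.3f %.3f"%(s[2],s[0],s[1]),"x range",np.percentile(q[:,0],[.2,99.8]).round(4),"n",len(q)); return c,p,d,q
E
python3 - <<'E'
from h import *
held('w4',.058)
t,y,M=tool();print(t.round(4),round(y,4),bot.get_obs()["grip_width"])
E
```

```text
clock: 7.08
eef_pos: [0.4445, -0.2455, 0.2159]
tool_rot: [0.041, 0.999, -0.001, 0.001]
ft_force: [-0.5, 0.3, -1.5]
grip_width: 0.0523
grasp_force: 63.4
plane z=0.0572 slopes -0.002 -0.000 x range [-0.0458  0.0449] n 26315
[ 0.4436 -0.245   0.2143] 3.0587 0.05224455978302623
```

View pics/w4.png

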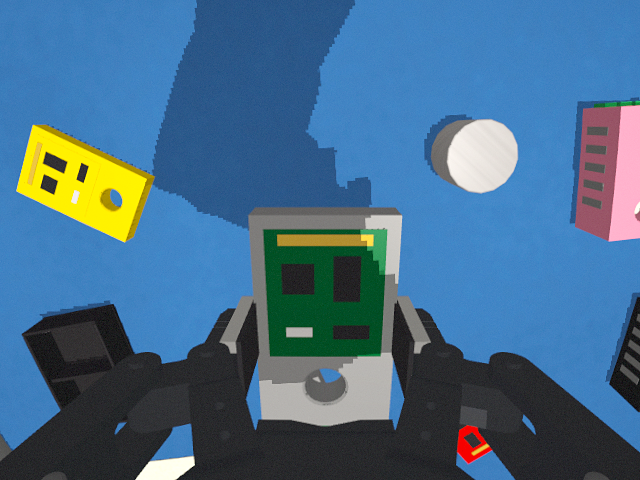

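The module is held level and square: plane slopes are about 0, and its centre is within 1 mm of the TCP. I carry it past the controller and look at the controller again from this orientation.

```bash
python3 -m jog '[0.3,0.35,0.032,0,0,-0.018,0.3,0.35,0.032,0,0,-0.018,0.3,0.35,0.032,0,0,-0.018,0.3,0.35,0.032,0,0,-0.018,0.3,0.35,0.032,0,0,-0.018,0.3,0.35,0.032,0,0,-0.018,0.3,0.35,0.032,0,0,-0.018,0.3,0.35,0.032,0,0,-0.018,0.3,0.35,0.032,0,0,-0.018,0.3,0.35,0.032,0,0,-0.018]' |head -3
python3 -m jog '[0,0,0,0,0,0,0,0,0,0,0,0,0,0,0,0,0,0]' |head -3
python3 - <<'E'
from h import *
c,p,d,q=held('w5',.058)
t,y,M=tool();print(t.round(4),round(y,4),M[:,2].round(4))
print(face(c,p,d,np.array([.578,.044]),.04,r=.06)); 
# held slab's edges as seen, in world
k=np.abs(q[:,1])<.02; print("slab far edge x tool",q[:,0].max())
go(.578,.0444,.16,np.pi-.119)
E
```

```text
clock: 7.97
eef_pos: [0.6866, 0.041, 0.2357]
tool_rot: [0.056, 0.998, 0.001, -0.002]
clock: 8.22
eef_pos: [0.683, 0.0335, 0.2389]
tool_rot: [0.06, 0.998, -0.0, -0.002]
plane z=0.0595 slopes -0.006 -0.001 x range [-0.0446  0.0462] n 25988
[0.6832 0.0332 0.2397] 3.0211 [-2.6e-03 -4.0e-04 -1.0e+00]
(array([0.57789819, 0.04429791]), np.float64(-0.12025450639030999), array([54.4, 91.5]), np.float64(0.040519614225599104), [(506.0, array([0.6037, 0.0406, 0.0405]))])
slab far edge x tool 0.04639082337169594
rows [-0.1315  0.014  -0.0996] [ 0.0002 -0.0013  0.0008]
```

```bash
python3 -m jog '[-0.045,0.005,-0.03,0,0,0,-0.09,0.01,-0.06,0,0,0.001,-0.13,0.014,-0.09,0,0,0.001,-0.13,0.014,-0.12,0,-0.001,0.001,-0.13,0.014,-0.13,0,-0.001,0.001,-0.13,0.014,-0.13,0,-0.001,0.001,-0.13,0.014,-0.13,0,-0.001,0.001,-0.13,0.014,-0.13,0,-0.001,0.001]'
python3 - <<'E'
from h import *
c,p,d,q=held('w6',.058)
t,y,M=tool();print(t.round(4),round(y,4),M[:,2].round(4));go(.5789,.0443,.1137,np.pi-.119)
E
```

```text
clock: 8.93
eef_pos: [0.583, 0.0454, 0.1391]
tool_rot: [0.059, 0.998, 0.0, 0.004]
ft_force: [0.3, 0.5, -1.0]
grip_width: 0.0523
grasp_force: 63.4
plane z=0.0586 slopes -0.005 -0.001 x range [-0.0446  0.0459] n 26096
[0.583  0.0455 0.1391] 3.024 [ 7.6e-03  3.0e-04 -1.0e+00]
rows [-0.0051 -0.0015 -0.0318] [-0.0002  0.0038 -0.0007]
```

```bash
python3 -m jog '[0,0,-0.01,0,0,0,0,0,-0.02,0,0,0,0,0,-0.025,0,0,0,0,0,-0.025,0,0,0,0,0,-0.025,0,0,0]'
python3 - <<'E'
from h import *
t,y,M=tool();print(t.round(4),round(y,4),M[:,2].round(4));go(.5789,.0443,.1135,np.pi-.119)
E
```

```text
clock: 9.4
eef_pos: [0.5798, 0.0458, 0.1159]
tool_rot: [0.058, 0.998, -0.0, 0.0]
ft_force: [0.2, 0.1, -2.1]
grip_width: 0.0525
grasp_force: 63.4
[0.5798 0.0458 0.1159] 3.0249 [ 3.e-04 -2.e-04 -1.e+00]
rows [-0.0012 -0.0019 -0.003 ] [ 0.0001  0.0001 -0.0011]
```

```bash
python3 -m jog '[-0.001,-0.002,-0.001,0,0,-0.001,-0.001,-0.002,-0.002,0,0,-0.001,-0.001,-0.002,-0.003,0,0,-0.001,-0.001,-0.002,-0.003,0,0,-0.001,-0.001,-0.002,-0.003,0,0,-0.001]'
python3 -c "
from h import *
t,y,M=tool();print(t.round(4),round(y,4),M[:,2].round(4));go(.5789,.0443,.1125,np.pi-.119)"
```

```text
clock: 9.82
eef_pos: [0.5795, 0.0442, 0.1144]
tool_rot: [0.059, 0.998, 0.0, 0.001]
ft_force: [0.1, -0.8, -1.5]
grip_width: 0.0524
grasp_force: 63.4
[0.5795 0.0442 0.1144] 3.0228 [ 2.1e-03 -1.0e-04 -1.0e+00]
rows [-0.0007  0.0001 -0.0023] [ 0.      0.0011 -0.0001]
```

```bash
python3 -m jog '[-0.0005,0,-0.001,0,0.0005,0,-0.0005,0,-0.002,0,0.0005,0,-0.0005,0,-0.002,0,0.0005,0,-0.0005,0,-0.002,0,0.0005,0]'
```

```text
clock: 10.15
eef_pos: [0.5791, 0.0442, 0.113]
tool_rot: [0.059, 0.998, -0.0, 0.001]
ft_force: [-1.2, 0.2, 1.7]
grip_width: 0.0523
grasp_force: 63.7
```

Contact has begun: Fz rose by 3 N at the expected height. I release, rise and check.

```bash
python3 -m jog '[0,0,0,0,0,0,0,0,0,0,0,0,0,0,0,0,0,0,0,0,0,0,0,0,0,0,0,0,0,0]' 1 | tail -3
python3 -m jog '[0.02,0,0.06,0,0,0,0.02,0,0.12,0,0,0,0.02,0,0.15,0,0,0,0.02,0,0.15,0,0,0,0.02,0,0.15,0,0,0,0.02,0,0.15,0,0,0]' | head -3
python3 - <<'E'
from h import *
c,p,d=wrist('w7');t,y,M=tool();print(t.round(4),round(y,4),M[:,2].round(4))
print(face(c,p,d,np.array([.578,.044]),.054,r=.07,tol=.005))
go(.6241-.0,-.2768,.22,np.pi+.29)
E
```

```text
ft_force: [-0.6, -0.1, 0.2]
grip_width: 0.0855
grasp_force: 0.0
clock: 11.07
eef_pos: [0.5948, 0.0442, 0.2325]
tool_rot: [0.059, 0.998, -0.0, 0.0]
[0.5942 0.0441 0.2314] 3.0227 [-1.5e-03 -3.0e-04 -1.0e+00]
(array([0.57889435, 0.04340612]), np.float64(-0.11880840991839696), array([54.1, 91.6]), np.float64(0.05466812062612747), [(412.0, array([0.6039, 0.0404, 0.0547]))])
rows [ 0.0373 -0.4012 -0.0142] [ 0.0003 -0.0007  0.2044]
```

The first module lies about 1 mm from flush, square, with its top at 54.7 mm. Next is slab 1.

```bash
python3 -m jog '[0.037,-0.4,-0.01,0,0,0.204,0.037,-0.4,-0.01,0,0,0.204,0.037,-0.4,-0.01,0,0,0.204,0.037,-0.4,-0.01,0,0,0.204,0.037,-0.4,-0.01,0,0,0.204,0.037,-0.4,-0.01,0,0,0.204,0.037,-0.4,-0.01,0,0,0.204,0.037,-0.4,-0.01,0,0,0.204,0.037,-0.4,-0.01,0,0,0.204,0.037,-0.4,-0.01,0,0,0.204]' |head -3
python3 -m jog '[0,0,0,0,0,0,0,0,0,0,0,0]' | head -2
python3 - <<'E'
from h import *
c,p,d=wrist('w8');t,y,M=tool();print(t.round(4),round(y,4),M[:,2].round(4))
x,a,s,z,h=face(c,p,d,np.array([.6235,-.276]),.014,r=.06,tol=.005);print(x,a,s,z,h)
go(*x,.072,np.pi+a)
E
```

```text
clock: 11.95
eef_pos: [0.6232, -0.278, 0.2212]
tool_rot: [-0.142, 0.99, 0.002, -0.002]
clock: 12.12
eef_pos: [0.6243, -0.2743, 0.2234]
[ 0.6246 -0.2741  0.224 ] -2.8505 [-6.0e-04  1.2e-03 -1.0e+00]
[ 0.62308868 -0.27605426] 0.29178937799258625 [54.1 91.8] 0.01468947271425225 [(330.0, array([ 0.6472, -0.2694,  0.0147]))]
rows [-0.0018 -0.0025 -0.19  ] [-0.0006 -0.0003  0.0003]
```

```bash
python3 -m jog '[-0.002,-0.0025,-0.05,0,0,0,-0.002,-0.0025,-0.09,0,0,0,-0.002,-0.0025,-0.13,0,0,0,-0.002,-0.0025,-0.16,0,0,0,-0.002,-0.0025,-0.16,0,0,0,-0.002,-0.0025,-0.16,0,0,0,-0.002,-0.0025,-0.16,0,0,0]' | head -3
python3 -c "
from h import *
go(.6231,-.2761,.0725,np.pi+.292);print(tool()[2][:,2].round(4))"
```

```text
clock: 12.75
eef_pos: [0.6243, -0.2772, 0.0987]
tool_rot: [-0.145, 0.989, -0.001, 0.002]
rows [-0.0015  0.0014 -0.0328] [0.0004 0.0017 0.0007]
[ 3.5e-03 -8.0e-04 -1.0e+00]
```

```bash
python3 -m jog '[-0.001,0.001,-0.015,0,0.001,0.0005,-0.001,0.001,-0.03,0,0.001,0.0005,-0.001,0.001,-0.032,0,0.001,0.0005,-0.001,0.001,-0.032,0,0.001,0.0005,-0.001,0.001,-0.032,0,0.001,0.0005]' | head -3
python3 -m jog '[0,0,0,0,0,0,0,0,0,0,0,0,0,0,0,0,0,0,0,0,0,0,0,0,0,0,0,0,0,0,0,0,0,0,0,0]' -1
python3 -m jog '[0,0,0.02,0,0,0,0,0,0.06,0,0,0,0,0,0.1,0,0,0,0,0,0.14,0,0,0,0,0,0.18,0,0,0,0,0,0.2,0,0,0,0,0,0.2,0,0,0,0,0,0.2,0,0,0]'
python3 - <<'E'
from h import *
c,p,d,q=held('w9',.058)
t,y,M=tool();print(t.round(4),round(y,4),M[:,2].round(4));go(.685,.033,.245,np.pi-.119)
E
```

```text
clock: 13.17
eef_pos: [0.6221, -0.277, 0.0709]
tool_rot: [-0.145, 0.99, 0.0, -0.001]
clock: 13.67
eef_pos: [0.6229, -0.2773, 0.0721]
tool_rot: [-0.145, 0.99, -0.0, 0.0]
ft_force: [0.2, -0.6, 4.2]
grip_width: 0.0522
grasp_force: 65.5
clock: 14.33
eef_pos: [0.6225, -0.2772, 0.2317]
tool_rot: [-0.145, 0.989, -0.0, 0.0]
ft_force: [-0.0, 0.8, -1.6]
grip_width: 0.0526
grasp_force: 65.0
plane z=0.0560 slopes 0.000 0.001 x range [-0.0445  0.0443] n 26117
[ 0.6218 -0.2768  0.2298] -2.8514 [-0.0028  0.001  -1.    ]
rows [0.079  0.3872 0.019 ] [-0.0008 -0.0013 -0.2046]
```

```bash
python3 -m jog '[-0.052,0.4,0,0,0,-0.204,-0.052,0.4,0,0,0,-0.204,-0.052,0.4,0,0,0,-0.204,-0.052,0.4,0,0,0,-0.204,-0.052,0.4,0,0,0,-0.204,-0.052,0.4,0,0,0,-0.204,-0.052,0.4,0,0,0,-0.204,-0.052,0.4,0,0,0,-0.204,-0.052,0.4,0,0,0,-0.204,-0.052,0.4,0,0,0,-0.204]' |head -2
python3 -m jog '[0,0,-0.03,0,0,0,0,0,-0.06,0,0,0,0,0,-0.09,0,0,0,0,0,-0.09,0,0,0,0,0,-0.09,0,0,0]' | head -2
python3 - <<'E'
from h import *
c,p,d,q=held('w10',.058)
t,y,M=tool();print(t.round(4),round(y,4),M[:,2].round(4));go(.5782,.0441,.1272,np.pi-.119)
E
```

```text
clock: 15.22
eef_pos: [0.5791, 0.0449, 0.2285]
clock: 15.63
eef_pos: [0.5789, 0.0415, 0.1565]
plane z=0.0596 slopes -0.007 0.001 x range [-0.0424  0.0464] n 25731
[0.5803 0.0418 0.1584] 3.0221 [-3.1e-03  3.0e-04 -1.0e+00]
rows [-0.0027  0.0028 -0.0391] [-0.0002 -0.0016  0.0002]
```

```bash
python3 -m jog '[-0.002,0.0037,-0.015,0,0,0,-0.002,0.0037,-0.03,0,-0.001,0,-0.002,0.0037,-0.035,0,-0.001,0,-0.002,0.0037,-0.035,0,-0.001,0,-0.002,0.0037,-0.035,0,-0.001,0,-0.002,0.0037,-0.035,0,-0.001,0]'
python3 -c "
from h import *
t,y,M=tool();print(t.round(4),round(y,4),M[:,2].round(4));go(.5789,.0448,.1275,np.pi-.119)"
```

```text
clock: 16.18
eef_pos: [0.5799, 0.0458, 0.1324]
tool_rot: [0.059, 0.998, 0.001, 0.002]
ft_force: [-0.4, 0.6, -0.6]
grip_width: 0.0525
grasp_force: 65.0
[0.5799 0.0458 0.1324] 3.0235 [ 3.4e-03  8.0e-04 -1.0e+00]
rows [-0.0013 -0.0013 -0.0062] [-0.0004  0.0017 -0.0004]
```

```bash
python3 -m jog '[-0.001,-0.001,-0.002,0,0.001,0,-0.001,-0.001,-0.004,0,0.001,0,-0.001,-0.001,-0.005,0,0.001,0,-0.001,-0.001,-0.005,0,0.001,0,-0.001,-0.001,-0.005,0,0.001,0]'
python3 -c "
from h import *
t,y,M=tool();print(t.round(4),round(y,4),M[:,2].round(4));go(.5789,.0448,.1268,np.pi-.119)"
```

```text
clock: 16.6
eef_pos: [0.5782, 0.0452, 0.127]
tool_rot: [0.059, 0.998, 0.0, -0.001]
ft_force: [0.3, -0.4, -0.6]
grip_width: 0.0522
grasp_force: 65.0
[0.5782 0.0452 0.127 ] 3.0238 [-1.1e-03  7.0e-04 -1.0e+00]
rows [ 0.0009 -0.0005 -0.0003] [-0.0003 -0.0006 -0.0006]
```

```bash
python3 -m jog '[0.001,-0.0005,-0.0005,0,0,0,0.001,-0.0005,-0.001,0,0,0,0.001,-0.0005,-0.001,0,0,0,0.001,-0.0005,-0.001,0,0,0]'
```

```text
clock: 16.93
eef_pos: [0.5791, 0.0448, 0.1263]
tool_rot: [0.059, 0.998, 0.0, -0.0]
ft_force: [-0.0, -0.1, -0.8]
grip_width: 0.0522
grasp_force: 65.0
```

```bash
python3 -m jog '[0,0,-0.0007,0,0,0,0,0,-0.0013,0,0,0,0,0,-0.0013,0,0,0,0,0,-0.0013,0,0,0]'
```

```text
clock: 17.27
eef_pos: [0.5791, 0.0448, 0.126]
tool_rot: [0.059, 0.998, 0.0, -0.0]
ft_force: [-1.6, -0.2, 4.8]
grip_width: 0.0524
grasp_force: 65.6
```

```bash
python3 -m jog '[0,0,0,0,0,0,0,0,0,0,0,0,0,0,0,0,0,0,0,0,0,0,0,0,0,0,0,0,0,0]' 1 | tail -3
python3 -m jog '[0.02,0,0.06,0,0,0,0.02,0,0.12,0,0,0,0.02,0,0.15,0,0,0,0.02,0,0.15,0,0,0,0.02,0,0.15,0,0,0,0.02,0,0.15,0,0,0]' | head -3
python3 - <<'E'
from h import *
c,p,d=wrist('w11');t,y,M=tool();print(t.round(4),round(y,4),M[:,2].round(4))
print(face(c,p,d,np.array([.578,.044]),.068,r=.07,tol=.005))
v,u=np.nonzero(d>0);w=cloud(c,d,np.c_[u,v]);k=(np.hypot(w[:,0]-.62,w[:,1]-.27)<.08)&(w[:,2]>.06);print(k.sum(),w[k].mean(0) if k.any() else "")
go(.595,.265,.26,np.pi-.119)
E
```

```text
ft_force: [0.7, -0.1, -0.2]
grip_width: 0.0857
grasp_force: 0.0
clock: 18.18
eef_pos: [0.5949, 0.0448, 0.245]
tool_rot: [0.059, 0.998, 0.0, -0.001]
[0.5943 0.0447 0.2439] 3.0238 [-3.4e-03  5.0e-04 -1.0e+00]
(array([0.57995483, 0.04387891]), np.float64(-0.11803196530258436), array([54.1, 92. ]), np.float64(0.068682738080434), [(421.0, array([0.6038, 0.0413, 0.0687]))])
2639 [0.62027588 0.25570979 0.06905149]
rows [0.0009 0.2754 0.0202] [-0.0002 -0.0017 -0.0006]
```

View pics/w11.png

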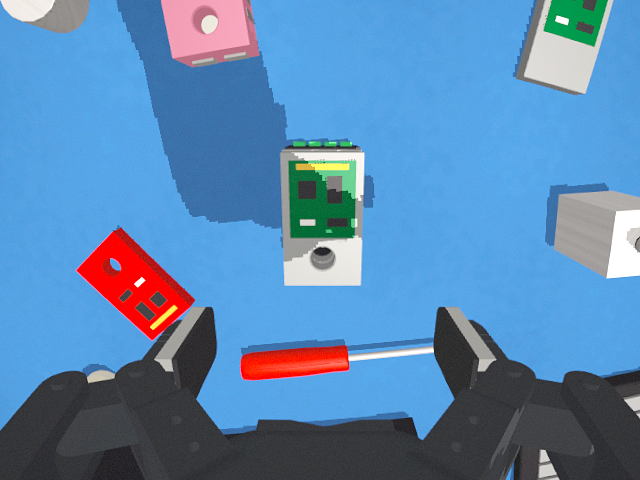

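The pile is square: the top module is at 68.7 mm, within about 2 mm of flush, with its hole at (322,257). The stand is at the right edge, around (610,235). I move over the stand to locate the stylus.

```bash
python3 -m jog '[0.01,0.277,0.02,0,-0.0015,0,0.01,0.277,0.02,0,-0.0015,0,0.01,0.277,0.02,0,-0.0015,0,0.01,0.277,0.02,0,-0.0015,0,0.01,0.277,0.02,0,-0.0015,0,0.01,0.277,0.02,0,-0.0015,0,0.01,0.277,0.02,0,-0.0015,0,0.01,0.277,0.02,0,-0.0015,0]' |head -3
python3 -m jog '[0,0,0,0,0,0,0,0,0,0,0,0]' | head -2
cat >> h.py <<'E'
def stylus(c,d,xy):
    v,u=np.nonzero(d>0);w=cloud(c,d,np.c_[u,v]);r=np.hypot(*(w[:,:2]-xy).T)
    k=(r<.04)&(w[:,2]>.12); T=w[k]; k2=(r<.05)&(np.abs(w[:,2]-.07)<.004); S=w[k2]
    (x,y),s,g=cv2.minAreaRect(np.float32(S[:,:2]*1000)); 
    (tx,ty),tr=cv2.minEnclosingCircle(np.float32(T[T[:,2]>T[:,2].max()-.003][:,:2]*1000))
    print("handle top",T[:,2].max().round(4),(round(tx/1000,4),round(ty/1000,4)),"r",round(tr,1),"median",np.median(T[:,:2],axis=0).round(4),"n",len(T)); print("stand top",np.median(S[:,2]).round(4),x/1000,y/1000,np.round(s,1),round(g,1))
E
python3 - <<'E'
from h import *
c,p,d=wrist('w12');t,y,M=tool();print(t.round(4),round(y,4),M[:,2].round(4))
stylus(c,d,np.array([.622,.268]))
ct=bot.calibration("top");z=np.load("top0.npz");stylus(ct,z["d"],np.array([.622,.268]))
E
```

```text
clock: 18.9
eef_pos: [0.6021, 0.2668, 0.2588]
tool_rot: [0.058, 0.998, -0.001, -0.001]
clock: 19.07
eef_pos: [0.603, 0.2645, 0.2604]
[0.6031 0.2644 0.2607] 3.0214 [ 9.e-04 -2.e-04 -1.e+00]
handle top 0.2855 (0.586, 0.2829) r 7.9 median [0.5911 0.2705] n 12323
stand top 0.0705 0.6214928588867188 0.2721561279296875 [50.1 50.9] 88.0
handle top 0.1364 (0.6205, 0.2691) r 5.3 median [0.621  0.2693] n 32
stand top 0.0699 0.6234117431640624 0.27034170532226565 [49.6 51.4] 87.6
```

View pics/w12.png

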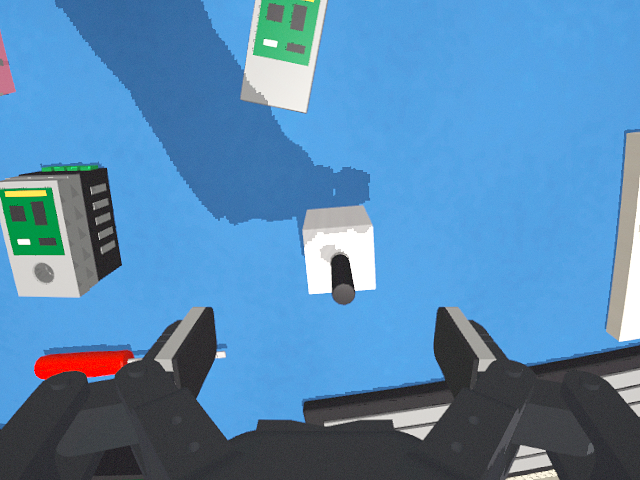

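The handle top is at (344,294) and the stand top spans about (303–376, 215–293), centred on (.6215,.2722) at 70.5 mm.

```bash
python3 - <<'E'
from h import *
c,p,d=wload('w12')
v,u=np.mgrid[286:304,333:356];uv=np.c_[u.ravel(),v.ravel()];w=cloud(c,d,uv)
T=w[(w[:,2]>.126)&(w[:,2]<.136)];(x,y),r=cv2.minEnclosingCircle(np.float32(T[:,:2]*1000));print("top",np.median(T,axis=0).round(4),x,y,r,len(T))
p1=at_z(c,[(344,294)],.13);print("pixel at .13",p1.round(4))
go(.6215,.2722,.21,np.pi-.119)
E
```

```text
top [0.6213 0.2722 0.1305] 621.4605102539062 272.0715026855469 6.892630577087402 365
pixel at .13 [[0.6215 0.2727 0.13  ]]
rows [ 0.023   0.0097 -0.0634] [0.0001 0.0005 0.0006]
```

The stylus axis is at (.6214,.2721), with its top at 130.5 mm and radius 6.9 mm, all as described. I align at height, then go down.

```bash
python3 -m jog '[0.023,0.01,-0.03,0,0,0.0005,0.023,0.01,-0.06,0,0,0.0005,0.023,0.01,-0.06,0,0,0.0005,0.023,0.01,-0.06,0,0,0.0005,0.023,0.01,-0.06,0,0,0.0005,0.023,0.01,-0.06,0,0,0.0005]' | head -3
python3 -c "
from h import *
t,y,M=tool();print(t.round(4),round(y,4),M[:,2].round(4));go(.6214,.2721,.157,np.pi-.119)"
```

```text
clock: 19.62
eef_pos: [0.6221, 0.2741, 0.2155]
tool_rot: [0.059, 0.998, 0.001, 0.002]
[0.6221 0.2741 0.2155] 3.024 [ 0.0049  0.0019 -1.    ]
rows [-0.0009 -0.0024 -0.0731] [-0.001   0.0025 -0.0007]
```

```bash
python3 -m jog '[-0.001,-0.002,-0.03,-0.001,0.002,-0.0005,-0.001,-0.002,-0.05,-0.001,0.002,-0.0005,-0.001,-0.002,-0.07,-0.001,0.002,-0.0005,-0.001,-0.002,-0.07,-0.001,0.002,-0.0005,-0.001,-0.002,-0.07,-0.001,0.002,-0.0005,-0.001,-0.002,-0.07,-0.001,0.002,-0.0005]' | head -3
python3 -c "
from h import *
t,y,M=tool();print(t.round(4),round(y,4),M[:,2].round(4));go(.6214,.2721,.157,np.pi-.119)"
```

```text
clock: 20.12
eef_pos: [0.6215, 0.2731, 0.1594]
tool_rot: [0.059, 0.998, -0.0, 0.0]
[0.6215 0.2731 0.1594] 3.0238 [ 1.e-03 -1.e-04 -1.e+00]
rows [-0.0001 -0.0013 -0.003 ] [ 0.      0.0005 -0.0006]
```

```bash
python3 -m jog '[0,-0.001,-0.002,0,0,0,0,-0.001,-0.002,0,0,0,0,-0.001,-0.002,0,0,0]' | head -2
python3 -m jog '[0,0,0,0,0,0,0,0,0,0,0,0,0,0,0,0,0,0,0,0,0,0,0,0,0,0,0,0,0,0,0,0,0,0,0,0,0,0,0,0,0,0,0,0,0,0,0,0,0,0,0,0,0,0]' -1
```

```text
clock: 20.37
eef_pos: [0.6211, 0.2721, 0.1568]
clock: 21.12
eef_pos: [0.6207, 0.2721, 0.1557]
tool_rot: [0.059, 0.998, -0.001, -0.001]
ft_force: [-0.8, -0.1, 0.7]
grip_width: 0.0123
grasp_force: 58.3
```

Gripped. I lift straight up and see how the stylus sits in the hand.

```bash
python3 -m jog '[0,0,0.02,0,0,0,0,0,0.045,0,0,0,0,0,0.07,0,0,0,0,0,0.095,0,0,0,0,0,0.12,0,0,0,0,0,0.14,0,0,0,0,0,0.14,0,0,0,0,0,0.14,0,0,0,0,0,0.14,0,0,0]'
python3 - <<'E'
from h import *
c,p,d=wrist('w13');t,y,M=tool();print(t.round(4),round(y,4),M[:,2].round(4))
v,u=np.nonzero((d>0)&(d<.35));w=(cloud(c,d,np.c_[u,v])-t)@M
for a,b in((.075,.085),(.09,.11),(.11,.13),(.13,.145),(.145,.16)):
    q=w[(np.abs(w[:,0])<.03)&(np.abs(w[:,1])<.012)&(w[:,2]>a)&(w[:,2]<b)];print(a,len(q),q.mean(0).round(4) if len(q) else "",np.ptp(q,axis=0).round(4) if len(q) else "",q.max(0).round(4) if len(q) else "")
go(.6038,.0413,.27,np.pi-.119)
E
```

```text
clock: 21.87
eef_pos: [0.6202, 0.2717, 0.2662]
tool_rot: [0.059, 0.998, -0.001, -0.002]
ft_force: [0.1, -0.5, -1.4]
grip_width: 0.0127
grasp_force: 59.1
[0.62   0.2716 0.2656] 3.0237 [-0.0048 -0.0027 -1.    ]
0.075 247 [ 0.0044 -0.0006  0.0789] [0.0051 0.0129 0.0098] [0.0063 0.0058 0.0849]
0.09 148 [ 0.0009 -0.0006  0.1012] [0.0035 0.0056 0.0175] [0.0022 0.0022 0.11  ]
0.11 143 [ 0.0008 -0.0003  0.1195] [0.0027 0.0056 0.0198] [0.002  0.0025 0.1298]
0.13 87 [ 0.0006 -0.0004  0.1371] [0.0033 0.006  0.0149] [0.0018 0.0027 0.145 ]
0.145 10 [ 0.0008 -0.0004  0.1463] [0.0015 0.0049 0.002 ] [0.0015 0.0021 0.1476]
rows [-0.0203 -0.2879  0.0054] [ 0.0013 -0.0024 -0.0006]
```

View pics/w13.png

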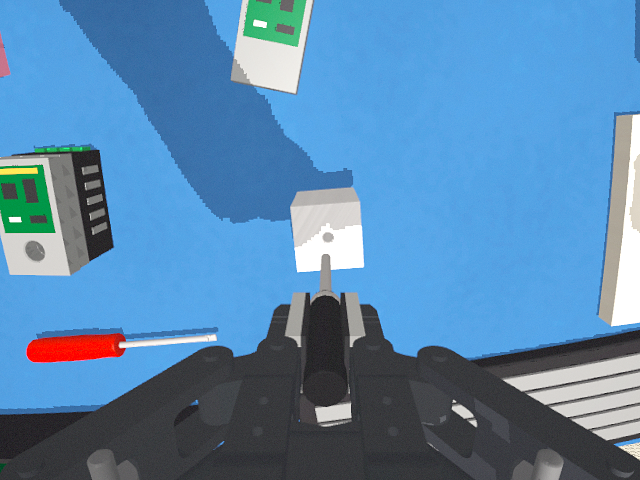

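The stylus sits straight along the tool axis, with its tip about 149 mm ahead of the TCP and its axis about 1.5 mm towards +x. I move over the holes at height.

```bash
python3 -m jog '[-0.0215,-0.288,0.005,0,0,0,-0.0215,-0.288,0.005,0,0,0,-0.0215,-0.288,0.005,0,0,0,-0.0215,-0.288,0.005,0,0,0,-0.0215,-0.288,0.005,0,0,0,-0.0215,-0.288,0.005,0,0,0,-0.0215,-0.288,0.005,0,0,0,-0.0215,-0.288,0.005,0,0,0,-0.0215,-0.288,0.005,0,0,0]' |head -2
python3 -m jog '[0,0,-0.03,0,0,0,0,0,-0.03,0,0,0,0,0,-0.03,0,0,0,0,0,-0.03,0,0,0,0,0,-0.03,0,0,0,0,0,-0.03,0,0,0]' | head -3
python3 - <<'E'
from h import *
t,y,M=tool();print(t.round(4),round(y,4),M[:,2].round(4));go(.6028,.0414,.225,np.pi-.119)
c,p,d=wrist('w14');print(face(c,p,d,np.array([.578,.044]),.068,r=.07,tol=.005))
w=t+M@np.array([-.0015,-.0004,.149]);print("tip",w.round(4))
v,u=np.nonzero((d>0)&(d<.35));w=(cloud(c,d,np.c_[u,v])-t)@M
q=w[(np.abs(w[:,0])<.012)&(np.abs(w[:,1])<.008)&(w[:,2]>.09)&(w[:,2]<.155)];print(len(q),np.polyfit(q[:,2],q[:,0],1),np.polyfit(q[:,2],q[:,1],1),q[:,2].max())
E
```

```text
clock: 22.67
eef_pos: [0.6031, 0.0419, 0.2705]
clock: 23.17
eef_pos: [0.6039, 0.0421, 0.2486]
tool_rot: [0.058, 0.998, -0.001, -0.0]
[0.6039 0.0421 0.2486] 3.0246 [-3.0e-04 -1.2e-03 -1.0e+00]
rows [-0.0014 -0.0009 -0.0295] [ 0.0006 -0.0001 -0.001 ]
(array([0.58019617, 0.04389562]), np.float64(-0.11715352161702172), array([54.1, 92.1]), np.float64(0.06867338959688665), [])
tip [0.6053 0.0414 0.0996]
390 [-0.00551314  0.00176642] [ 0.00704626 -0.00143574] 0.14770098806269213
```

View pics/w14.png

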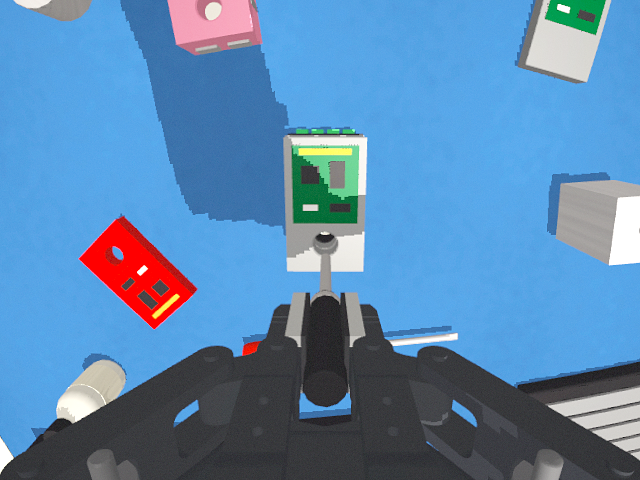

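The tip stands over the top hole's mouth at about (325,243), and the pile hasn't moved. I go down in stages.

```bash
python3 -m jog '[-0.0014,-0.001,-0.01,0,0,-0.001,-0.0014,-0.001,-0.02,0,0,-0.001,-0.0014,-0.001,-0.03,0,0,-0.001,-0.0014,-0.001,-0.035,0,0,-0.001,-0.0014,-0.001,-0.035,0,0,-0.001,-0.0014,-0.001,-0.035,0,0,-0.001]' | head -4
python3 -c "
from h import *
t,y,M=tool();print(t.round(4),round(y,4),M[:,2].round(4));w=t+M@np.array([-.0015,-.0004,.149]);print('tip',w.round(4));go(.6028,.0414,.18,np.pi-.119)"
```

```text
clock: 23.72
eef_pos: [0.602, 0.0407, 0.2189]
tool_rot: [0.06, 0.998, -0.001, -0.002]
ft_force: [0.4, 0.6, -0.8]
[0.602  0.0407 0.2189] 3.0216 [-0.0034 -0.0014 -1.    ]
tip [0.6029 0.0399 0.0699]
rows [ 0.001   0.0009 -0.0486] [ 0.0007 -0.0017  0.0005]
```

```bash
python3 -m jog '[0.001,0.001,-0.005,0,-0.001,0,0.001,0.001,-0.012,0,-0.001,0,0.001,0.001,-0.02,0,-0.001,0,0.001,0.001,-0.028,0,-0.001,0,0.001,0.001,-0.036,0,-0.001,0,0.001,0.001,-0.044,0,-0.001,0,0.001,0.001,-0.046,0,-0.001,0,0.001,0.001,-0.046,0,-0.001,0]'
python3 -c "
from h import *
t,y,M=tool();print(t.round(4),round(y,4),M[:,2].round(4));w=t+M@np.array([-.0015,-.0004,.149]);print('tip',w.round(4));go(.6028,.0414,.17,np.pi-.119)"
```

```text
clock: 24.38
eef_pos: [0.6026, 0.0415, 0.1818]
tool_rot: [0.06, 0.998, -0.001, -0.001]
ft_force: [0.5, -1.0, 0.1]
grip_width: 0.0123
grasp_force: 59.2
[0.6026 0.0415 0.1818] 3.0217 [-0.0019 -0.0015 -1.    ]
tip [0.6038 0.0407 0.0328]
rows [ 0.0003 -0.0001 -0.0147] [ 0.0007 -0.0009  0.0004]
```

```bash
python3 -m jog '[0,0,-0.003,0,0,0,0,0,-0.006,0,0,0,0,0,-0.009,0,0,0,0,0,-0.012,0,0,0,0,0,-0.012,0,0,0,0,0,-0.012,0,0,0]'
```

```text
clock: 24.88
eef_pos: [0.6035, 0.0416, 0.1738]
tool_rot: [0.06, 0.998, -0.001, 0.001]
ft_force: [0.4, 0.0, 3.2]
grip_width: 0.0125
grasp_force: 59.5
```

```bash
python3 -m jog '[0,0,-0.001,0,0,0,0,0,-0.002,0,0,0,0,0,-0.003,0,0,0,0,0,-0.003,0,0,0]'
```

```text
clock: 25.22
eef_pos: [0.6035, 0.0416, 0.1711]
tool_rot: [0.06, 0.998, -0.001, 0.001]
ft_force: [0.5, -0.8, 4.9]
grip_width: 0.0124
grasp_force: 59.6
```

```bash
python3 -m jog '[0,0,-0.001,0,0,0,0,0,-0.002,0,0,0,0,0,-0.003,0,0,0,0,0,-0.003,0,0,0]'
```

```text
clock: 25.55
eef_pos: [0.6038, 0.0416, 0.1705]
tool_rot: [0.06, 0.998, -0.0, 0.002]
ft_force: [-2.1, -1.0, 11.7]
grip_width: 0.0123
grasp_force: 60.5
```

The button has bottomed: force is past the spring's 5.1 N and the height has stopped falling. I hold briefly and check the pile and the hold before handing in.

```bash
python3 -m jog '[0,0,0,0,0,0,0,0,0,0,0,0,0,0,0,0,0,0,0,0,0,0,0,0,0,0,0,0,0,0]'
python3 - <<'E'
from h import *
c,p,d=wrist('w15');print(face(c,p,d,np.array([.578,.044]),.068,r=.07,tol=.005)[:4])
p,d=bot.camera("top");ct=bot.calibration("top");t,y,M=tool();print((t+M@np.array([-.0015,-.0004,.149])).round(4),bot.get_obs()["ft_force"].round(1))
E
```

```text
clock: 25.97
eef_pos: [0.6038, 0.0416, 0.1706]
tool_rot: [0.06, 0.998, -0.0, 0.002]
ft_force: [-1.1, -0.7, 11.3]
grip_width: 0.0123
grasp_force: 60.5
(array([0.57527313, 0.04448188]), np.float64(-0.11915502033427078), array([54.1, 82.2]), np.float64(0.06869976187408999))
[0.6057 0.0409 0.0216] [-1.4 -0.4 11.5]
```

The force is steady at about 11.5 N with the tip at 21.6 mm, the button's bottom. The pile's robot-side edge hasn't moved; the gripper only hides the far end. Handing in.

```bash
python3 -c "
from workcell import bot
print(bot.job_done())"
```

```text
the job is handed in; nothing more can be done
None
```

I handed the job in at about 26 s: both holed modules are stacked about 1–2 mm from flush on the controller by camera measurement, and the gripped stylus is holding the reset button at the bottom with about 11 N; no verdict came back.

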